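Check the tyre changer's stop button and reset it

TASK

Check the tyre changer's stop button: with your fingertips, press its mushroom head straight in until it latches down, then push one end of its raised bar sideways to twist the head clockwise (seen from above) until it pops back up. Let it spring back, then press the flat reset button on the other box right in and let go. Do not pinch the bar, do not force the head, and leave the jar, the socket and the wrench where they are.

Things in the scene. Friction and masses are not known exactly. Their poses are not given: they have to be found in the camera images.
- stop_head: Black mushroom head of the stop button: a disc 60 mm across, 16 mm thick, on a fixed grey steel box 100 x 100 mm, 68 mm high. A grey grip bar 56 mm long, 12 mm wide, 22 mm tall stands across the disc's top. Origin: centre of the disc's top, at the bar's foot, 104 mm above the bench when up; x along the bar, y to its left, z up. Over 45 N of finger force on it is forcing it.
- bar_top (a point): Middle of the flat top (10 mm wide) of the head's grip bar, on the head's axis, 22 mm above the origin of stop_head; axes as stop_head. Press straight down here.
- bar_end (a point): Point inside the grip bar near its +x end, 22 mm from the head's axis and 9 mm below the bar's top. To twist clockwise, set a fingertip beside the bar on its +y side here, at about this height, and push it round the axis towards -y (or likewise push the opposite end, at -x, towards +y). Under 3 N is enough. The disc's top is 13 mm below; it rises 9 mm when the head pops up.
- bar_left: Left (+y) side cheek of the grip bar, 56 x 3 mm and 18 mm tall, part of the head. Same origin and axes as stop_head. Fingers squeezing the left and right cheeks at once, with more than 5 N on each, count as pinching the bar.
- bar_right: Right (-y) side cheek of the grip bar, otherwise like bar_left. Same origin and axes as stop_head.
- stop_press (a joint): How far the stop head is pressed in (m): 0 up, 0.010 hard stop. It takes about 8 N, most of it in the first 4 mm; past half-way it snaps down by itself, and let go it stays latched at about 0.009. It springs back to 0 only when the head is twisted by about 0.5 to 0.7 rad.
- stop_twist (a joint): Turn of the stop head (rad), clockwise from above: 0 at rest, 1.3 at its stop. A light spring turns it back to 0 when let go.
- reset_top (a point): Middle of the top face of the reset button: a flat round black push button 32 mm across in a low round aluminium collar, on a smaller grey steel box, 85 x 85 mm and 48 mm high (fixed to the bench). The top face is 70 mm above the bench when it is up. It is pressed straight down and springs back by itself.
- reset (a joint): How far the reset button is pressed in (m): 0 up, 0.006 fully in, which takes about 5 N. It counts as pressed beyond 0.0045.
- paste_jar: Bystander: white jar with black lid, 48 mm across, 62 mm tall, standing loose between the two boxes. Origin at the centre of its underside.
- socket: Bystander: dark steel deep socket, a tube 30 mm across, 62 mm tall, standing loose. Origin at the centre of its underside.
- wrench: Bystander: steel wrench, 200 mm long, lying loose on the bench. Origin at its middle, x along its length.

How it is judged:
By the outcome, as a careful person would: the job done as asked, in the order asked, and still so for the second after the job is handed in, with the robot touching nothing.
It also fails if it takes over 51 s, if anything falls off the work surface, if the arm or the gripper's body presses on something with over 40 N, if the wrist force passes 120 N, or if a joint passes its speed limit or range.

ROBOT

A 6-joint arm with a two-finger parallel gripper is mounted at the origin on the work surface. World frame = base frame: x ahead of the robot, y to its left, z up, the work surface at z = 0. Lengths are in mm, angles in rad, forces in N, time in s.
With the tool pointing down it reaches from about 300 to 875 mm from the base axis. Payload 4.2 kg.
Tool frame: the origin (TCP) lies at the very end of the fingers, on their centre line; the grasp point (between the pads) lies 19 mm behind it; z points along the fingers, y is the line along which they close (so a half turn about z gives the same grasp; the last joint's range is limited). The gripper opens to 85 mm and grips with 20 to 120 N. Pads are 22 mm wide; open, the fingers measure 114 mm over their backs; the gripper's body (76 mm by 85 mm) begins 54 mm behind the grasp point. The pads swing forward as they close: fully open they stand 13 mm farther back than shut.
Start: joints at [-1.205, 0.32, 1.565, -0, 1.257, -0.02], TCP at [216.378, -532.753, 201.138] pointing down, gripper open.
Joint ranges: [-3.11, 3.11], [-0.84, 2.01], [0.21, 2.61], [-1.34, 4.49], [0.05, 2.63], [-2.56, 2.56]. Speed limits (rad/s): [2.57, 2.57, 3.14, 3.14, 3.14, 3.14].

INTERFACE

Orientations are given as a unit quaternion [w, x, y, z].
In Python, from station import ctrl gives the robot as it stands. The module is installed in compiled form; this text tells all that it offers.
- The arm moves only by the tool send_rows, never from a script. Its argument "plan" is a list of rows, each a list of 4 numbers: the shift along the tool's x, y, z in m, then the turn about the tool's z in rad. A call has 1 to 10 rows; each row is the pose to reach, as a shift and turn from the pose commanded when the call began, along the tool's axes at that moment; what a row does not reach only later rows make up. A row lasts 1/12 s, in which the tool goes at most 41.7 mm and 7.16 degrees, less where a joint would pass 70% of its speed; a pose out of reach is approached as far as the arm can. A call with a gripper value outside its range is refused whole. "hand" is the opening, from -1 (shut) to 1 (fully open), so that 0 is half open, set as the call begins (left out, the last holds). The fingers move at their own pace and stop on an object; "newtons" is the grip in N (left out, the last holds). Time passes only in rows, so rows that repeat a pose let the fingers close. It gives the time, the measured TCP pose, the force, the opening and the grip force at its end, in the units of the state.
- ctrl.sense(): the state, without advancing time (a new reading comes with each control period).
- ctrl.read_camera(name): name is "scene" or "side" or "wrist"; returns a dict with "image" (384x512x3 uint8, red, green, blue), "K" (3x3 intrinsics, pixels), "camera_from_world" (4x4, takes a point from world to camera coordinates); the wrist camera has in their place "tool_from_camera" (4x4, takes a point from camera to tool coordinates, whose origin is the TCP and whose axes are the flange's). Camera axes: x right, y down, z forward; pixel columns grow to the right and rows downward; lengths in mm; the calibration is good to about 2 mm. The wrist camera is an equidistant fisheye: a pixel r from the principal point sees the ray r / f radians off the axis. A picture is of the moment at which its call begins: read the wrist's pose just before it. There is no depth.
- ctrl.job_done(): hands the job in; it is judged then, once.
The state is a dict: "time": time; "joint_pos": joint angles; "joint_velocities": joint speeds; "joint_torque": joint torques, N m; "tool_pos": TCP position; "orientation": TCP orientation; "force": force on the tool from outside, world axes, zero at the start; "moment": the same for the moment, N m; "width": opening from 0.0 (shut) to 1.0 (fully open); "grip_force": force on a finger pad.
Only numpy, scipy, OpenCV 4.12 (cv2) and the standard library are available. Lean on these libraries where they do the work, as an engineer would, in place of code of your own. Each camera call takes 0.05 s, during which the arm holds its last target. There are 200 camera calls.

## Working session

There is one attempt and no reset: what is moved stays moved. The work goes in short steps, Python scripts to look and compute and a tool call to move; the robot and the scene stay as the last step left them, time stands still between calls to the robot, and variables do not carry over. Pictures are saved under pics/ and viewed, at most 10 in all, crops included, and the job is handed in when it is done.

Besides the shell and the picture viewer there is one more tool, called after "Request:" as name([rows], argument=value, ...), one row to a line, values as JSON. send_rows: Moves the arm, as the interface text tells. Its arguments: {"type":"object","properties":{"plan":{"type":"array"},"hand":{"type":"number"},"newtons":{"type":"number"}},"required":["plan"]}

```bash
mkdir -p pics; python3 - <<'E'
from station import ctrl
import cv2,numpy as np
s=ctrl.sense();print(s)
for n in("scene","side","wrist"):
    c=ctrl.read_camera(n);cv2.imwrite(f"pics/{n}0.png",c["image"][:,:,::-1]);print(n,[(k,np.round(v,4).tolist()) for k,v in c.items() if k!="image"])
a=np.hstack([cv2.imread("pics/scene0.png"),cv2.imread("pics/side0.png")])
E
```

```text
{'time': 0.0, 'joint_pos': array([-1.20499794e+00,  3.20280870e-01,  1.56569418e+00, -1.91663591e-05,
        1.25739839e+00, -1.99920322e-02]), 'joint_velocities': array([ 7.81610763e-05,  1.73616600e-03,  1.43641969e-03,  1.21481396e-05,
       -5.79768422e-04,  9.62360953e-04]), 'joint_torque': array([-1.48227104e-03, -4.15526390e+01, -2.34162337e+01, -2.22534454e-04,
        8.16591899e-03, -1.82109363e-05]), 'tool_pos': array([ 216.1735247 , -532.23423731,  200.28276263]), 'orientation': array([-8.75552160e-04,  9.81452377e-01,  1.91704038e-01, -1.62164306e-04]), 'force': array([0.01627199, 0.09872989, 0.19901944]), 'moment': array([ 0.00106375, -0.00202112, -0.04387866]), 'grip_force': 0.0, 'width': 1.0023860747202333}
scene [('K', [[407.1863, 0.0, 254.8401], [0.0, 407.1863, 193.6109], [0.0, 0.0, 1.0]]), ('camera_from_world', [[0.7335, 0.6797, -0.0044, -470.0931], [0.542, -0.5888, -0.5997, -279.0473], [-0.4102, 0.4374, -0.8003, 1129.6248], [0.0, 0.0, 0.0, 1.0]])]
side [('K', [[471.9875, 0.0, 256.4984], [0.0, 471.9875, 183.4193], [0.0, 0.0, 1.0]]), ('camera_from_world', [[-0.7659, -0.6426, -0.0205, 481.2153], [-0.3971, 0.4979, -0.771, 341.5584], [0.5057, -0.5824, -0.6365, 630.8863], [0.0, 0.0, 0.0, 1.0]])]
wrist [('K', [[297.3186, 0.0, 251.9693], [0.0, 297.3186, 193.9065], [0.0, 0.0, 1.0]]), ('tool_from_camera', [[0.0005, -0.9571, -0.2898, 73.939], [1.0, 0.0005, 0.0001, 0.3016], [0.0, -0.2898, 0.9571, -173.1318], [0.0, 0.0, 0.0, 1.0]])]
```

View pics/scene0.png

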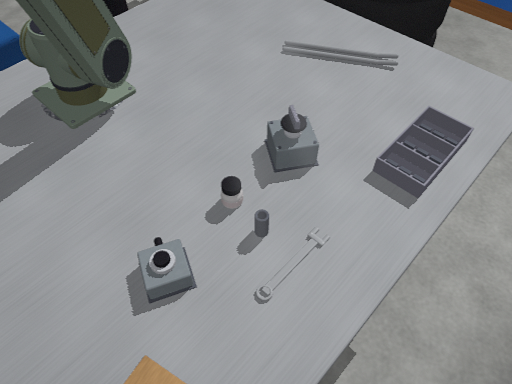

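View pics/side0.png

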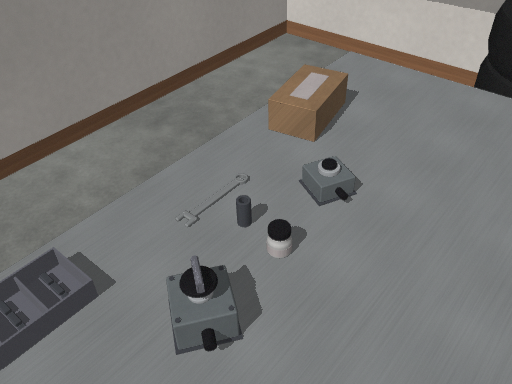

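The scene view shows the stop head at about (293,123) with its bar from (292,107) to (297,128), and the reset button at (162,259). In the side view the stop disc is at (199,281), its bar runs (196,258) to (201,292), and the reset is at (329,165). The jar stands between the two boxes.

```bash
cat >h.py <<'E'
import numpy as np,cv2
from station import ctrl
from scipy.spatial.transform import Rotation as R
def plane(c,uv,z):
    T=c["camera_from_world"];d=T[:3,:3].T@np.linalg.solve(c["K"],[*uv,1]);o=-T[:3,:3].T@T[:3,3]
    return o+d*(z-o[2])/d[2]
def wplane(c,s,uv,z):
    K=c["K"];x=(np.array(uv)-K[:2,2])/K[0,0];r=np.hypot(*x)
    d=np.array([*(x/r*np.sin(r)),np.cos(r)]) if r>0 else np.array([0,0,1.])
    T=c["tool_from_camera"];q=s["orientation"];W=R.from_quat([q[1],q[2],q[3],q[0]]).as_matrix()
    o=s["tool_pos"]+W@T[:3,3];d=W@T[:3,:3]@d
    return o+d*(z-o[2])/d[2]
E
python3 - <<'E'
from h import *
np.set_printoptions(precision=1,suppress=True)
a=ctrl.read_camera("scene");b=ctrl.read_camera("side")
print("disc",plane(a,(293,123),104),plane(b,(199,281),104))
print("bar",[plane(c,p,126) for c,p in((a,(292,107)),(a,(297,128)),(b,(196,258)),(b,(201,292)))])
print("reset",plane(a,(162,259),70),plane(b,(329,165),70))
print("jar",plane(a,(231,182),62),plane(b,(279,229),62))
print("sock",plane(a,(262,214),62),plane(b,(243,200),62))
s=ctrl.sense();q=s["orientation"];print(R.from_quat([q[1],q[2],q[3],q[0]]).as_matrix())
A=cv2.resize(a["image"][95:175,255:335],(400,400),interpolation=2);B=cv2.resize(b["image"][245:335,155:245],(400,400),interpolation=2)
cv2.imwrite("pics/z.png",np.hstack([A,B])[:,:,::-1])
E
```

```text
disc [565.3 207.1 104. ] [557. 218. 104.]
bar [array([544.8, 225.9, 126. ]), array([595., 182., 126.]), array([578.1, 200.6, 126. ]), array([526.3, 241.3, 126. ])]
reset [ 595.5 -199.5   70. ] [ 585.5 -188.4   70. ]
jar [556.9  17.1  62. ] [556.   20.3  62. ]
sock [659.6   1.2  62. ] [659.9   1.5  62. ]
[[ 0.9  0.4 -0. ]
 [ 0.4 -0.9  0. ]
 [ 0.  -0.  -1. ]]
```

View pics/z.png

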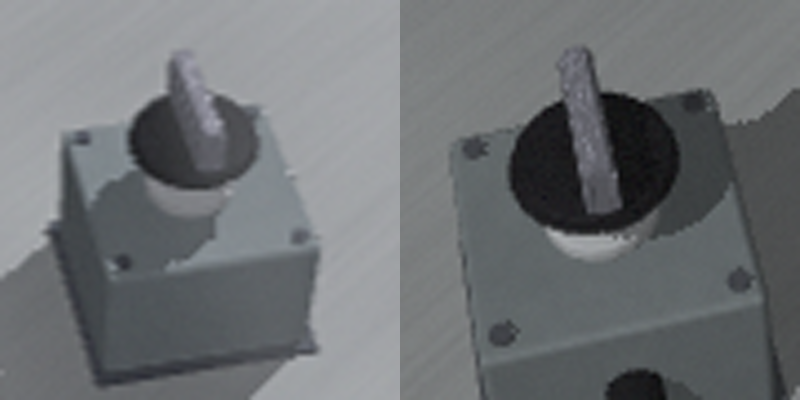

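Request:
send_rows([
  [0.6,-0.56,-0.02,-2.06],
  [0.6,-0.56,-0.02,-2.06],
  [0.6,-0.56,-0.02,-2.06],
  [0.6,-0.56,-0.02,-2.06],
  [0.6,-0.56,-0.02,-2.06],
  [0.6,-0.56,-0.02,-2.06],
  [0.6,-0.56,-0.02,-2.06],
  [0.6,-0.56,-0.02,-2.06],
  [0.6,-0.56,-0.02,-2.06],
  [0.6,-0.56,-0.02,-2.06],
], hand=-1, newtons=20)

```text
time: 1.08
tool_pos: [391.9, -152.9, 211.5]
orientation: [0.0, 0.682, 0.732, 0.0]
force: [0.9, -0.6, 0.1]
width: 0.0
grip_force: 0.0
```

```bash
cat >>h.py <<'E'
def go(xyz,yaw,s=None):  # rows' numbers from measured pose
    s=s or ctrl.sense();q=s["orientation"];W=R.from_quat([q[1],q[2],q[3],q[0]]).as_matrix()
    y0=np.degrees(np.arctan2(W[1,0],W[0,0]))
    print("t %.2f"%s["time"],"pos",s["tool_pos"].round(1),"yaw %.2f"%y0,"F",s["force"].round(1),"w %.2f"%s["width"],"tilt",W[:2,2].round(3),"j6 %.2f"%s["joint_pos"][5])
    print("row",(W.T@(np.array(xyz)-s["tool_pos"])/1000).round(4),"turn %.3f"%np.radians(y0-yaw))
E
python3 -c "
from h import *
go([561,212,220],140)"
```

```text
t 1.08 pos [ 391.9 -152.9  211.5] yaw 94.06 F [ 0.9 -0.6  0.1] w 0.00 tilt [ 0.001 -0.   ] j6 -0.47
row [ 0.352   0.1946 -0.0085] turn -0.802
```

Request:
send_rows([
  [0.352,0.195,-0.0085,-0.802],
  [0.352,0.195,-0.0085,-0.802],
  [0.352,0.195,-0.0085,-0.802],
  [0.352,0.195,-0.0085,-0.802],
  [0.352,0.195,-0.0085,-0.802],
  [0.352,0.195,-0.0085,-0.802],
  [0.352,0.195,-0.0085,-0.802],
  [0.352,0.195,-0.0085,-0.802],
  [0.352,0.195,-0.0085,-0.802],
  [0.352,0.195,-0.0085,-0.802],
])

```text
time: 1.92
tool_pos: [564.3, 212.8, 219.4]
orientation: [0.0, 0.344, 0.939, 0.001]
force: [0.7, -0.7, -1.3]
width: -0.002
grip_force: 0.0
```

Request:
send_rows([
  [0,0,0,0],
  [0,0,0,0],
  [0,0,0,0],
])

```text
time: 2.17
tool_pos: [562.7, 208.6, 219.3]
orientation: [-0.0, 0.345, 0.939, -0.001]
force: [1.2, -0.6, -0.5]
width: -0.001
grip_force: 0.0
```

```bash
python3 -c "
from h import *
go([561,212,220],140)
c=ctrl.read_camera('wrist');cv2.imwrite('pics/w1.png',c['image'][:,:,::-1])"
```

```text
t 2.17 pos [562.7 208.6 219.3] yaw 139.69 F [ 1.2 -0.6 -0.5] w -0.00 tilt [-0.001 -0.001] j6 -0.53
row [ 0.0036  0.0015 -0.0007] turn -0.005
```

View pics/w1.png

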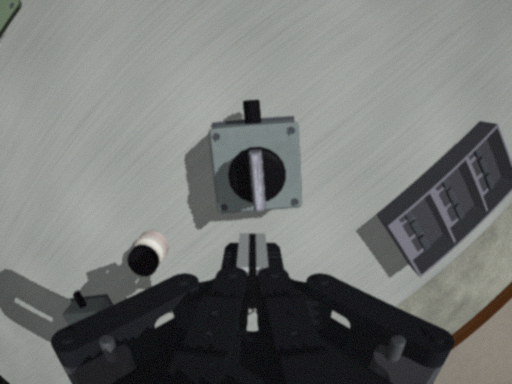

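The wrist view shows the disc centred near (257,174). The bar's top runs from about (255,150) to (261,210), and the closed fingertips are at (252,240).

```bash
cat >bar.py <<'E'
from h import *
np.set_printoptions(precision=1,suppress=True)
s=ctrl.sense();c=ctrl.read_camera("wrist");im=c["image"].astype(int)
x0,x1,y0,y1=225,292,142,214
m=np.zeros(im.shape[:2],np.uint8);m[y0:y1,x0:x1]=1
k=((im.max(2)<60)&(m>0)).astype(np.uint8)
def big(k):
    n,l,st,_=cv2.connectedComponentsWithStats(k);i=1+st[1:,4].argmax();return (l==i).astype(np.uint8)
k=big(k);h=cv2.convexHull(cv2.findContours(k,0,1)[0][0])
e=cv2.fitEllipse(h);print("disc px",e,plane and wplane(c,s,e[0],104))
b=((im[...,2]>im[...,1])&(im.sum(2)>200)&(m>0)).astype(np.uint8);b=big(cv2.morphologyEx(b,cv2.MORPH_OPEN,np.ones((3,3))))
v,u=np.nonzero(b);P=np.array([wplane(c,s,p,126)[:2] for p in zip(u,v)])
(cx,cy),wh,an=cv2.minAreaRect(P.astype(np.float32));print("bar",len(u),cx,cy,wh,an)
print(cv2.boxPoints(cv2.minAreaRect(np.c_[u,v].astype(np.float32))))
E
python3 bar.py
```

```text
disc px ((256.3245544433594, 174.3898162841797), (55.02619552612305, 57.22573471069336), 75.01284790039062) [560.5 215.4 104. ]
bar 764 562.5228271484375 215.7752227783203 (13.256776809692383, 59.22242736816406) 53.96437454223633
[[248.7 150.1]
 [262.6 149. ]
 [267.4 210.6]
 [253.5 211.7]]
```

```bash
python3 -c "
from h import *
go([561.5,215.3,130],144)"
```

```text
t 2.27 pos [562.8 207.9 219.9] yaw 139.61 F [ 0.8  0.4 -0.2] w 0.00 tilt [-0.    -0.001] j6 -0.53
row [0.0058 0.0049 0.0898] turn -0.077
```

Request:
send_rows([
  [0.0058,0.0049,0.03,-0.077],
  [0.0058,0.0049,0.06,-0.077],
  [0.0058,0.0049,0.08,-0.077],
  [0.0058,0.0049,0.09,-0.077],
  [0.0058,0.0049,0.09,-0.077],
  [0.0058,0.0049,0.09,-0.077],
])

```text
time: 2.77
tool_pos: [562.4, 216.0, 130.5]
orientation: [0.0, 0.309, 0.951, 0.0]
force: [-0.1, -0.7, -0.2]
width: -0.001
grip_force: 0.0
```

```bash
python3 -c "
from h import *
go([561.5,215.3,120],144)"
```

```text
t 2.77 pos [562.4 216.  130.5] yaw 144.03 F [-0.1 -0.7 -0.2] w -0.00 tilt [0.001 0.   ] j6 -0.60
row [ 0.0003 -0.0011  0.0105] turn 0.000
```

Press in small steps.

Request:
send_rows([
  [0,0,0.003,0],
  [0,0,0.006,0],
  [0,0,0.008,0],
  [0,0,0.01,0],
  [0,0,0.011,0],
  [0,0,0.011,0],
])

```text
time: 3.27
tool_pos: [561.9, 216.6, 118.6]
orientation: [-0.0, 0.308, 0.951, -0.0]
force: [0.6, -0.7, 0.9]
width: -0.002
grip_force: 0.0
```

Request:
send_rows([
  [0,0,0.001,0],
  [0,0,0.002,0],
  [0,0,0.002,0],
])

```text
time: 3.52
tool_pos: [562.0, 216.6, 116.6]
orientation: [-0.0, 0.308, 0.951, -0.0]
force: [0.1, 0.4, -0.8]
width: 0.001
grip_force: 0.0
```

Request:
send_rows([
  [0,0,-0.015,0],
  [0,0,-0.03,0],
  [0.011,-0.015,-0.03,0],
  [0.022,-0.03,-0.03,0],
  [0.022,-0.03,-0.03,0],
  [0.022,-0.03,-0.03,0],
])

```text
time: 4.02
tool_pos: [526.4, 205.1, 147.1]
orientation: [0.0, 0.308, 0.951, 0.0]
force: [0.5, 0.3, 0.2]
width: 0.001
grip_force: 0.0
```

```bash
python3 -c "
from h import *
go([561.5,215.5,108],144)
A=ctrl.read_camera('scene')['image'][60:180,230:360];B=ctrl.read_camera('wrist')['image'][80:280,150:370]
cv2.imwrite('pics/w2.png',np.hstack([cv2.resize(A,(390,360),interpolation=2),cv2.resize(B,(396,360),interpolation=2)])[:,:,::-1])"
```

```text
t 4.02 pos [526.4 205.1 147.1] yaw 144.09 F [0.5 0.3 0.2] w 0.00 tilt [0.001 0.   ] j6 -0.59
row [-0.0223  0.0289  0.0391] turn 0.002
```

View pics/w2.png

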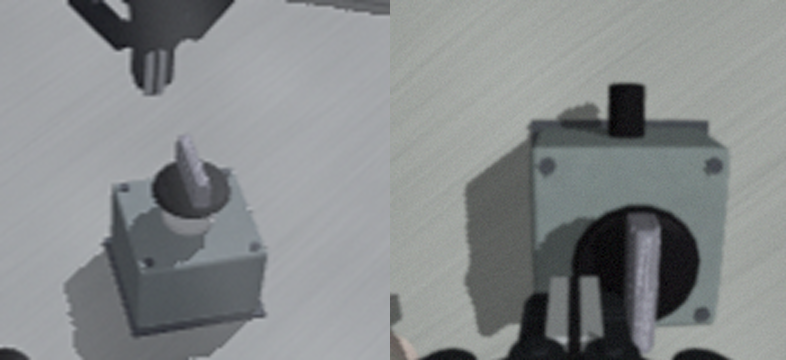

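The left half (scene crop) shows the disc around (191,189) in the crop. The right half shows the fingertips left of the bar. I can't tell yet whether the head is down, so I'll compare with the first picture.

```bash
python3 - <<'E'
from h import *
for n,(x0,x1,y0,y1) in dict(scene=(276,312,100,142),side=(175,222,250,305)).items():
    for im in (cv2.imread(f"pics/{n}0.png")[:,:,::-1],ctrl.read_camera(n)["image"]):
        im=im[y0:y1,x0:x1].astype(int)
        k=(im.max(2)<60).astype(np.uint8);nn,l,st,ce=cv2.connectedComponentsWithStats(k);i=1+st[1:,4].argmax()
        b=(im[...,2]-im[...,1]>4)&(im.sum(2)>200);v,u=np.nonzero(b)
        print(n,st[i],ce[i].round(1),"bar",len(u),u.mean().round(1) if len(u) else 0,v.mean().round(1) if len(u) else 0, v.min() if len(u) else 0)
E
```

```text
scene [  5  15  15  18 130] [10.4 24. ] bar 452 19.6 23.8 0
scene [  5  15  15  18 122] [10.1 24. ] bar 468 19.2 24.0 0
side [  5  16  38  32 740] [23.5 31.9] bar 269 22.0 24.5 5
side [  5  16  38  31 727] [23.5 31.9] bar 288 22.0 24.1 4
```

The head did not move at all, so it was never pressed. I'll check where the fingertips and the bar top really are.

```bash
python3 - <<'E'
from h import *
np.set_printoptions(precision=1,suppress=True)
s=ctrl.sense();cs={n:ctrl.read_camera(n) for n in("scene","side")}
print(s["tool_pos"])
for n,c in cs.items():
    def pr(p):
        q=c["camera_from_world"]@[*p,1];q=c["K"]@q[:3];return q[:2]/q[2]
    cr=(pr(s["tool_pos"])).astype(int)
    im=c["image"].copy()
    print(n,"tcp",pr(s["tool_pos"]),"bar ends",[pr([561.5+k*28*np.cos(np.radians(144)),215.5+k*28*np.sin(np.radians(144)),126]) for k in(-1,1)],"disc",pr([561,215.5,104]))
    x,y=cr-[45,45];cv2.imwrite(f"pics/f_{n}.png",cv2.resize(im[max(y,0):y+110,max(0,x):x+110],(390,390),interpolation=2)[:,:,::-1]);print("crop origin",x,y)
cv2.imwrite("pics/f.png",np.hstack([cv2.imread("pics/f_scene.png"),cv2.imread("pics/f_side.png")]))
E
```

```text
[527.5 205.4 146.7]
scene tcp [280.5 100.7] bar ends [array([298.1, 121.5]), array([291.7, 104.4])] disc [293.9 120.2]
crop origin 235 55
side tcp [216.6 267.1] bar ends [array([194. , 255.5]), array([199.5, 283.5])] disc [198.3 278.7]
crop origin 171 222
```

View pics/f.png

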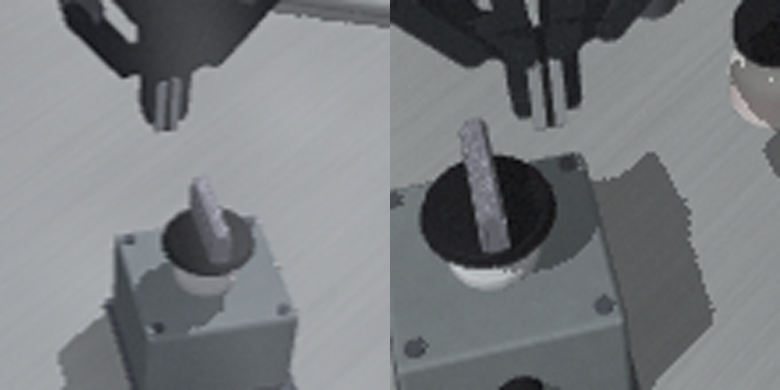

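The fingertips are at about (282.4,91.7) in scene and (215.6,258.1) in side. Both are about 9 px above where the TCP projects.

```bash
cat >tri.py <<'E'
from h import *
np.set_printoptions(precision=1,suppress=True)
def tri(a,b,pa,pb):
    P=[c["K"]@c["camera_from_world"][:3] for c in(a,b)]
    X=cv2.triangulatePoints(P[0],P[1],np.array(pa,float).reshape(2,1),np.array(pb,float).reshape(2,1)).ravel();X=X[:3]/X[3]
    print(X,"reproj",[((p@[*X,1])[:2]/(p@[*X,1])[2]).round(1) for p in P])
E
python3 - <<'E'
from tri import *
a=ctrl.read_camera("scene");b=ctrl.read_camera("side")
tri(a,b,(282.4,91.7),(215.6,258.1))
tri(a,b,(293.8,121),(198.9,277.9))
tri(a,b,(291.4,105.8),(199.5,283.5))
tri(a,b,(163,257),(329,163))
E
```

```text
[526.7 208.1 169. ] reproj [array([281.5,  91.8]), array([214.6, 258.1])]
[562.  213.6 103.4] reproj [array([293.7, 121. ]), array([198.8, 277.9])]
[540.  230.5 123.7] reproj [array([291.6, 105.8]), array([199.7, 283.5])]
[ 591.3 -195.9   67.8] reproj [array([162.3, 256.9]), array([328.6, 163.1])]
```

The fingertips are really about 22 mm above the reported TCP, so I never reached the bar. I'll go back over it and feel for contact lower down.

Request:
send_rows([
  [-0.011,0.015,0,0],
  [-0.022,0.03,0,0],
  [-0.022,0.03,0,0],
  [-0.022,0.03,0.018,0],
  [-0.022,0.03,0.036,0],
  [-0.022,0.03,0.036,0],
  [-0.022,0.03,0.036,0],
])

```text
time: 5.0
tool_pos: [561.0, 216.2, 110.0]
orientation: [-0.001, 0.308, 0.951, -0.001]
force: [-0.2, -0.8, 0.7]
width: 0.003
grip_force: 0.0
```

Request:
send_rows([
  [0,0,0.001,0],
  [0,0,0.002,0],
  [0,0,0.003,0],
  [0,0,0.004,0],
  [0,0,0.004,0],
])

```text
time: 5.42
tool_pos: [562.1, 216.6, 107.0]
orientation: [0.0, 0.308, 0.951, 0.0]
force: [0.1, -0.2, -0.3]
width: 0.0
grip_force: 0.0
```

Request:
send_rows([
  [0,0,0.001,0],
  [0,0,0.002,0],
  [0,0,0.002,0],
])

```text
time: 5.67
tool_pos: [561.9, 216.5, 104.5]
orientation: [-0.0, 0.308, 0.951, -0.0]
force: [0.6, 1.2, -0.3]
width: 0.001
grip_force: 0.0
```

Request:
send_rows([
  [0,0,0.001,0],
  [0,0,0.002,0],
  [0,0,0.002,0],
])

```text
time: 5.92
tool_pos: [561.9, 216.5, 102.4]
orientation: [-0.0, 0.308, 0.951, -0.0]
force: [-0.4, -0.2, 0.3]
width: 0.001
grip_force: 0.0
```

Request:
send_rows([
  [0,0,0.001,0],
  [0,0,0.002,0],
  [0,0,0.002,0],
])

```text
time: 6.17
tool_pos: [561.9, 216.5, 100.5]
orientation: [-0.0, 0.308, 0.951, -0.0]
force: [-0.7, 0.4, 0.1]
width: 0.004
grip_force: 0.0
```

```bash
python3 - <<'E'
from tri import *
a=ctrl.read_camera("scene")["image"];b=ctrl.read_camera("side")["image"];print(ctrl.sense()["force"],ctrl.sense()["tool_pos"])
cv2.imwrite("pics/g.png",np.hstack([cv2.resize(a[70:160,250:340],(396,396),interpolation=2),cv2.resize(b[215:305,155:245],(396,396),interpolation=2)])[:,:,::-1])
E
```

```text
[0.9 1.6 0.4] [562.  216.5 100.7]
```

View pics/g.png

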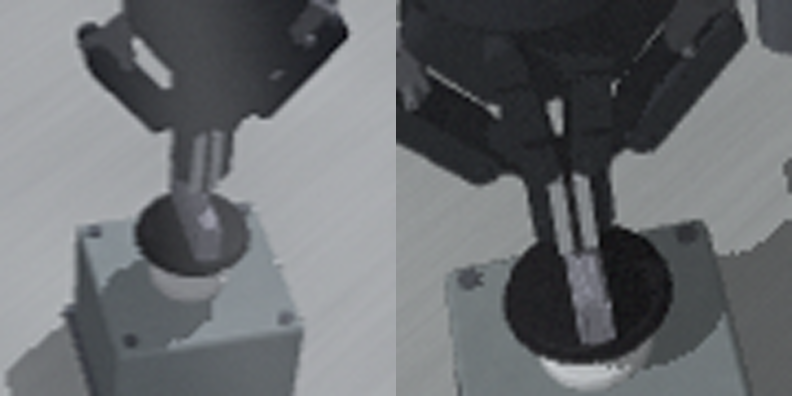

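The fingertips now sit just over the middle of the bar top: scene crop (205,190), side crop (577,250). Contact should come soon.

Request:
send_rows([
  [0,0,0.001,0],
  [0,0,0.002,0],
  [0,0,0.002,0],
])

```text
time: 6.52
tool_pos: [561.9, 216.5, 98.5]
orientation: [-0.0, 0.308, 0.951, -0.0]
force: [0.2, 0.2, 0.1]
width: 0.003
grip_force: 0.0
```

Request:
send_rows([
  [0,0,0.001,0],
  [0,0,0.002,0],
  [0,0,0.002,0],
])

```text
time: 6.77
tool_pos: [561.9, 216.5, 96.5]
orientation: [-0.0, 0.308, 0.951, -0.0]
force: [-0.5, -0.7, -0.1]
width: 0.002
grip_force: 0.0
```

Request:
send_rows([
  [0,0,0.001,0],
  [0,0,0.002,0],
  [0,0,0.002,0],
])

```text
time: 7.02
tool_pos: [562.2, 216.6, 95.2]
orientation: [0.0, 0.308, 0.951, 0.0]
force: [-1.4, -0.6, 4.6]
width: 0.003
grip_force: 2.4
```

Contact at TCP z≈96, so the tips are about 30 mm behind the TCP. Now the press.

Request:
send_rows([
  [0,0,0.001,0],
  [0,0,0.002,0],
  [0,0,0.003,0],
  [0,0,0.003,0],
])

```text
time: 7.35
tool_pos: [562.4, 216.5, 92.9]
orientation: [0.001, 0.308, 0.951, 0.0]
force: [-2.1, -0.8, 7.9]
width: -0.007
grip_force: 3.8
```

Request:
send_rows([
  [0,0,0.001,0],
  [0,0,0.002,0],
  [0,0,0.003,0],
  [0,0,0.003,0],
])

```text
time: 7.68
tool_pos: [561.8, 216.5, 88.2]
orientation: [-0.0, 0.308, 0.951, -0.0]
force: [-1.1, -0.5, 0.7]
width: -0.003
grip_force: 0.0
```

Request:
send_rows([
  [0,0,-0.008,0],
  [0,0,-0.016,0],
  [0.011,-0.015,-0.016,0],
  [0.022,-0.03,-0.016,0],
  [0.022,-0.03,-0.016,0],
  [0.022,-0.03,-0.016,0],
])

```text
time: 8.18
tool_pos: [526.9, 205.3, 105.7]
orientation: [0.001, 0.308, 0.951, 0.001]
force: [-0.4, 0.5, 0.1]
width: 0.002
grip_force: 0.0
```

```bash
python3 - <<'E'
from tri import *
for n,(x0,x1,y0,y1) in dict(scene=(276,312,100,142),side=(175,222,250,305)).items():
    im=ctrl.read_camera(n)["image"]
    cv2.imwrite(f"pics/h{n}.png",im[:,:,::-1])
    im=im[y0:y1,x0:x1].astype(int)
    k=(im.max(2)<60).astype(np.uint8);nn,l,st,ce=cv2.connectedComponentsWithStats(k);i=1+st[1:,4].argmax()
    b=(im[...,2]-im[...,1]>4)&(im.sum(2)>200);v,u=np.nonzero(b);print(n,st[i],ce[i],u.mean(),v.mean())
a=cv2.imread("pics/hscene.png");b=cv2.imread("pics/hside.png");w=ctrl.read_camera("wrist")["image"][:,:,::-1]
go([561.5,215.5,78],144)
cv2.imwrite("pics/h.png",np.hstack([cv2.resize(x,(260,260),interpolation=2) for x in(a[75:155,255:335],b[230:310,160:240],w[130:290,180:340])]))
E
```

```text
scene [  5  18  15  18 141] [10.6 27. ] 18.408644400785853 23.11984282907662
side [   1    0   46   51 1178] [25.8 24.1] 22.939285714285713 28.542857142857144
t 8.33 pos [527.9 205.6 105.2] yaw 144.09 F [-1.  -0.2 -0.5] w 0.00 tilt [0. 0.] j6 -0.59
row [-0.  0.  0.] turn 0.002
```

View pics/h.png

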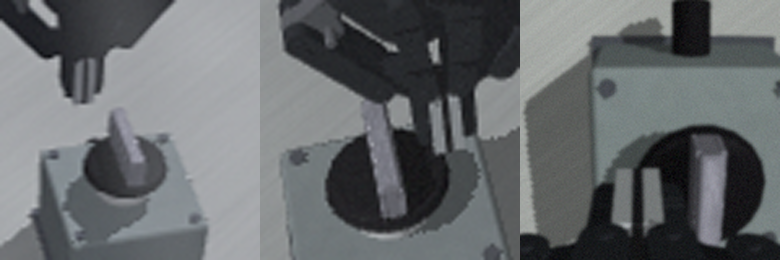

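The head is latched: the disc dropped 3 px in scene and its stem is hidden. The fingertips stand clear beside the bar. Lowering to bar-end height.

Request:
send_rows([
  [0,0,0.012,0],
  [0,0,0.024,0],
  [0,0,0.0265,0],
  [0,0,0.0265,0],
  [0,0.004,0.0265,0],
  [0,0.008,0.0265,0],
  [0,0.008,0.0265,0],
])

```text
time: 8.92
tool_pos: [532.7, 212.7, 79.0]
orientation: [0.001, 0.308, 0.951, 0.001]
force: [0.4, 0.6, 0.1]
width: 0.0
grip_force: 0.0
```

Request:
send_rows([
  [0,0.002,0,0],
  [0,0.004,0,0],
  [0,0.004,0,0],
])

```text
time: 9.17
tool_pos: [533.8, 215.1, 78.4]
orientation: [0.0, 0.308, 0.951, -0.0]
force: [-0.6, -0.7, -0.0]
width: 0.001
grip_force: 0.5
```

Request:
send_rows([
  [0.0017,0.0023,0,0.1],
  [0.0031,0.0047,0,0.2],
  [0.0043,0.0073,0,0.3],
  [0.0053,0.01,0,0.4],
  [0.0059,0.0127,0,0.5],
  [0.0059,0.0127,0,0.5],
])

```text
time: 9.67
tool_pos: [536.4, 229.0, 78.5]
orientation: [0.0, 0.535, 0.845, 0.0]
force: [-0.8, -0.1, 1.0]
width: 0.004
grip_force: 0.5
```

Request:
send_rows([
  [0.0017,0.0023,0,0.1],
  [0.0031,0.0047,0,0.2],
  [0.0043,0.0073,0,0.3],
  [0.0053,0.01,0,0.4],
  [0.0053,0.01,0,0.4],
])

```text
time: 10.08
tool_pos: [542.8, 237.9, 78.4]
orientation: [-0.0, 0.691, 0.723, -0.0]
force: [-2.4, -0.6, 2.1]
width: 0.003
grip_force: 1.3
```

```bash
python3 - <<'E'
from tri import *
a=ctrl.read_camera("scene")["image"];b=ctrl.read_camera("side")["image"];w=ctrl.read_camera("wrist")["image"]
go([561.5,215.5,78],144)
cv2.imwrite("pics/i.png",np.hstack([cv2.resize(x,(260,260),interpolation=2) for x in(a[75:155,255:335],b[230:310,160:240],w[130:290,180:340])])[:,:,::-1])
E
```

```text
t 10.23 pos [542.5 237.7  78.1] yaw 92.71 F [-2.6 -0.2  1.2] w 0.00 tilt [-0. -0.] j6 0.35
row [-0.  0.  0.] turn -0.895
```

View pics/i.png

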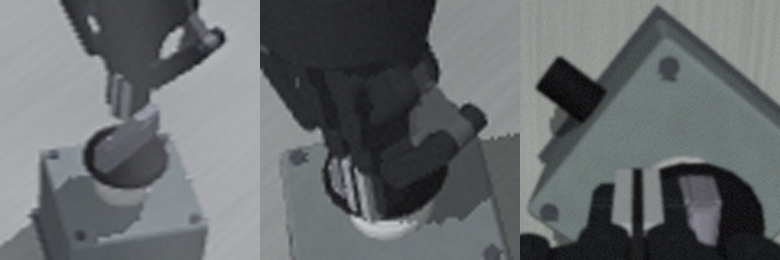

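The bar has followed the fingers round and the stem below the disc is visible again, so the head has popped up. Backing off along the same arc, then away and up.

Request:
send_rows([
  [-0.0019,-0.0021,0,-0.1],
  [-0.004,-0.004,0,-0.2],
  [-0.0063,-0.0057,0,-0.3],
  [-0.0087,-0.0071,0,-0.4],
  [-0.0113,-0.0083,0,-0.5],
  [-0.014,-0.0093,0,-0.6],
  [-0.0168,-0.0099,0,-0.7],
  [-0.0196,-0.0103,0,-0.8],
  [-0.0224,-0.0104,0,-0.9],
  [-0.0318,-0.0179,0,-0.9],
])

```text
time: 11.07
tool_pos: [527.8, 205.5, 78.1]
orientation: [0.001, 0.306, 0.952, 0.001]
force: [0.8, 0.6, 0.1]
width: -0.002
grip_force: 0.0
```

Request:
send_rows([
  [0,-0.006,-0.02,0],
  [0,-0.006,-0.06,0],
  [0,-0.006,-0.1,0],
  [0,-0.006,-0.1,0],
  [0,-0.006,-0.1,0],
])

```text
time: 11.48
tool_pos: [524.5, 200.2, 181.0]
orientation: [0.003, 0.309, 0.951, 0.002]
force: [-0.3, 0.2, 0.2]
width: 0.002
grip_force: 0.0
```

```bash
python3 - <<'E'
from tri import *
for n,(x0,x1,y0,y1) in dict(scene=(276,312,100,142),side=(175,222,250,305)).items():
    im=ctrl.read_camera(n)["image"][y0:y1,x0:x1].astype(int)
    k=(im.max(2)<60).astype(np.uint8);nn,l,st,ce=cv2.connectedComponentsWithStats(k);i=1+st[1:,4].argmax()
    b=(im[...,2]-im[...,1]>4)&(im.sum(2)>200);v,u=np.nonzero(b);print(n,st[i],ce[i],u.mean(),v.mean())
# reset button in scene & side: black blob on box
a=ctrl.read_camera("scene");b=ctrl.read_camera("side");P=[]
for c,(x0,x1,y0,y1) in((a,(149,178,246,274)),(b,(316,344,152,178))):
    k=(c["image"][y0:y1,x0:x1].max(2)<60).astype(np.uint8);nn,l,st,ce=cv2.connectedComponentsWithStats(k);i=1+st[1:,4].argmax();print(st[i],ce[i]+[x0,y0]);P.append(ce[i]+[x0,y0])
tri(a,b,*P);print(plane(a,P[0],70),plane(b,P[1],70))
go([590,-194,110],60)
go([561.5,215.5,180],60)
E
```

```text
scene [  5  15  13  18 121] [10.  23.9] 19.459793814432988 24.228865979381442
side [  5  16  38  31 727] [23.5 31.9] 21.910714285714285 24.385714285714286
[  4   5  17  17 214] [161.2 258.9]
[  6   6  15  12 139] [328.9 163.8]
[ 591.5 -198.8   64.2] reproj [array([161.5, 258.9]), array([329.1, 163.8])]
[ 594.3 -200.3   70. ] [ 587.9 -191.7   70. ]
t 11.68 pos [522.  199.7 176.7] yaw 144.06 F [-0.1 -0.5 -0.4] w -0.00 tilt [-0. -0.] j6 -0.60
row [-0.3 -0.3  0.1] turn 1.467
t 11.68 pos [522.  199.7 176.7] yaw 144.06 F [-0.1 -0.5 -0.4] w -0.00 tilt [-0. -0.] j6 -0.60
row [-0.  0. -0.] turn 1.467
```

The head matches its starting picture: up, with the bar back at 0. Moving to the reset button.

Request:
send_rows([
  [-0.288,-0.28,0,0],
  [-0.288,-0.28,0,0],
  [-0.288,-0.28,0,0],
  [-0.288,-0.28,0,0],
  [-0.288,-0.28,0,0],
  [-0.288,-0.28,0,0],
  [-0.288,-0.28,0,0],
  [-0.288,-0.28,0,0],
  [-0.288,-0.28,0,0],
  [-0.288,-0.28,0,0],
])

```text
time: 12.52
tool_pos: [591.6, -199.3, 176.3]
orientation: [-0.001, 0.309, 0.951, -0.001]
force: [0.8, 0.4, 0.8]
width: -0.003
grip_force: 0.0
```

Request:
send_rows([
  [0,0,0,0],
  [0,0,0,0],
  [0,0,0,0],
])

```text
time: 12.77
tool_pos: [591.3, -194.7, 176.9]
orientation: [-0.001, 0.308, 0.951, 0.0]
force: [0.0, 0.9, 0.1]
width: -0.003
grip_force: 0.0
```

```bash
python3 - <<'E'
from tri import *
np.set_printoptions(precision=4,suppress=True)
go([591,-196,110],144)
s=ctrl.sense();c=ctrl.read_camera("wrist");cv2.imwrite("pics/j.png",c["image"][:,:,::-1])
E
```

```text
t 12.77 pos [ 591.3 -194.7  176.9] yaw 144.07 F [0.  0.9 0.1] w -0.00 tilt [-0.003  0.001] j6 -1.28
row [-0.0007 -0.0012  0.0669] turn 0.001
```

View pics/j.png

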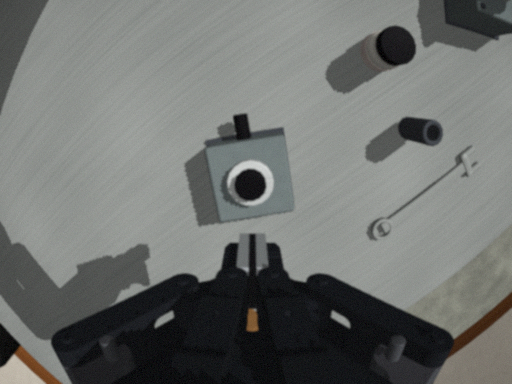

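The wrist view shows the button's black face at about (250,184) inside its light collar. Jar, socket and wrench are untouched, well to the right.

```bash
python3 - <<'E'
from tri import *
np.set_printoptions(precision=4,suppress=True)
s=ctrl.sense();c=ctrl.read_camera("wrist");k=(c["image"][160:208,225:275].max(2)<60).astype(np.uint8)
n,l,st,ce=cv2.connectedComponentsWithStats(k);i=1+st[1:,4].argmax();p=ce[i]+[225,160];X=wplane(c,s,p,70);print(st[i],p,X)
go([X[0],X[1],50],144)
E
```

```text
[  9  10  31  30 716] [248.9637 184.5642] [ 591.0466 -197.6181   70.    ]
t 12.87 pos [ 591.7 -194.   177.7] yaw 144.17 F [-0.8 -0.1 -0.1] w 0.00 tilt [-0.001  0.001] j6 -1.28
row [-0.0018 -0.0033  0.1277] turn 0.003
```

Request:
send_rows([
  [-0.0018,-0.0033,0.03,0],
  [-0.0018,-0.0033,0.06,0],
  [-0.0018,-0.0033,0.09,0],
  [-0.0018,-0.0033,0.12,0],
  [-0.0018,-0.0033,0.131,0],
  [-0.0018,-0.0033,0.131,0],
  [-0.0018,-0.0033,0.131,0],
])

```text
time: 13.45
tool_pos: [592.1, -198.5, 47.9]
orientation: [0.0, 0.308, 0.951, -0.0]
force: [-1.1, -0.2, 0.4]
width: 0.001
grip_force: 0.0
```

Request:
send_rows([
  [0,0,0.001,0],
  [0,0,0.002,0],
  [0,0,0.003,0],
  [0,0,0.003,0],
])

```text
time: 13.78
tool_pos: [592.1, -199.3, 45.3]
orientation: [0.001, 0.308, 0.951, -0.0]
force: [0.6, -0.2, 1.2]
width: -0.001
grip_force: 0.0
```

Request:
send_rows([
  [0,0,0.001,0],
  [0,0,0.002,0],
  [0,0,0.003,0],
  [0,0,0.003,0],
])

```text
time: 14.12
tool_pos: [591.4, -199.1, 41.0]
orientation: [-0.0, 0.308, 0.951, -0.0]
force: [-0.8, -0.3, 0.1]
width: 0.004
grip_force: 0.0
```

Request:
send_rows([
  [0,0,0.001,0],
  [0,0,0.002,0],
  [0,0,0.002,0],
])

```text
time: 14.37
tool_pos: [591.7, -199.2, 39.3]
orientation: [0.0, 0.308, 0.951, -0.0]
force: [-0.0, 0.2, 1.7]
width: 0.0
grip_force: 0.8
```

Request:
send_rows([
  [0,0,0.001,0],
  [0,0,0.002,0],
  [0,0,0.003,0],
  [0,0,0.003,0],
])

```text
time: 14.7
tool_pos: [591.7, -199.2, 36.4]
orientation: [0.0, 0.308, 0.951, -0.0]
force: [-0.3, -0.0, 4.0]
width: -0.004
grip_force: 1.7
```

Request:
send_rows([
  [0,0,0.001,0],
  [0,0,0.002,0],
  [0,0,0.002,0],
])

```text
time: 14.95
tool_pos: [591.7, -199.2, 34.4]
orientation: [0.0, 0.308, 0.951, -0.0]
force: [-1.1, 0.1, 4.7]
width: -0.003
grip_force: 2.3
```

Request:
send_rows([
  [0,0,0.001,0],
  [0,0,0.002,0],
  [0,0,0.002,0],
])

```text
time: 15.2
tool_pos: [591.8, -199.2, 33.8]
orientation: [0.0, 0.308, 0.951, -0.0]
force: [-3.8, 1.4, 11.6]
width: 0.001
grip_force: 5.8
```

It has bottomed out: about 6 mm in, with the force rising past 5 N. Releasing.

Request:
send_rows([
  [0,0,-0.01,0],
  [0,0,-0.03,0],
  [0,0,-0.07,0],
  [0,0,-0.11,0],
  [0,0,-0.14,0],
  [0,0,-0.14,0],
  [0,0,-0.14,0],
  [0,0,-0.14,0],
])

```text
time: 15.87
tool_pos: [590.9, -198.8, 171.1]
orientation: [-0.001, 0.308, 0.951, 0.0]
force: [-0.5, -0.6, -0.5]
width: 0.001
grip_force: 0.0
```

```bash
python3 - <<'E'
from tri import *
a=ctrl.read_camera("scene")["image"].astype(int);o=cv2.imread("pics/scene0.png")[:,:,::-1].astype(int)
d=np.abs(a-o).sum(2)>60
for n,(x0,x1,y0,y1) in dict(stop=(262,322,102,172),jar=(215,247,172,212),sock=(250,274,206,240),wrench=(255,330,228,302)).items(): print(n,d[y0:y1,x0:x1].sum())
print(ctrl.sense()["force"]);print(ctrl.job_done())
E
```

```text
stop 9
jar 0
sock 0
wrench 3
[-0.7  0.1 -0.2]
the job is handed in; nothing more can be done
None
```

The job is handed in at about 16 s: the stop head was pressed until it latched, twisted clockwise until it popped up and sprang back, then the reset button was pressed fully in and released; the jar, socket and wrench did not move.

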